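# Set out an ignition overhaul set in its fixtures

### The arm

A 6-joint arm with a two-finger parallel gripper is mounted at the origin on the work surface. World frame = base frame: x ahead of the robot, y to its left, z up, the work surface at z = 0. Lengths are in m, angles in rad, forces in N, time in s.
With the tool pointing down it reaches from about 0.375 to 0.9 m from the base axis. Payload 3.1 kg.
Tool frame: the origin (TCP) lies between the finger pads; the fingertips stand manip.finger_overhang ahead of it and the grasp point (between the pads) lies 5 mm behind it (manip.finger_overhang is the distance from the TCP to the fingertips, in m); z points along the fingers, y is the line along which they close (so a half turn about z gives the same grasp; the last joint's range is limited). The gripper opens to 85 mm and grips with 20 to 120 N. Pads are 22 mm wide; open, the fingers measure 114 mm over their backs; the gripper's body (76 mm by 85 mm) begins 54 mm behind the grasp point. The pads swing forward as they close: fully open they stand 13 mm farther back than shut.
Start: joints at [-1.389, 0.527, 1.433, -0, 1.181, -0.178], TCP at [0.221, -0.585, 0.245] pointing down, gripper open.
Joint ranges: [-3.08, 3.08], [-0.75, 2.2], [0.22, 2.44], [-1.43, 4.57], [0, 2.65], [-2.85, 2.85]. Speed limits (rad/s): [2.79, 2.79, 3.14, 3.14, 3.14, 3.14].

### API

Orientations are given as a unit quaternion [x, y, z, w].
In Python, from station import manip gives the robot as it stands.
- The arm moves only by the tool drive_tool, never from a script. Its argument "plan" is a list of rows, each a list of 7 numbers: the shift along the tool's x, y, z in m, then the turn, a rotation vector about the tool's x, y, z in degrees, then the opening, from -1 (shut) to 1 (fully open). In form: [[x, y, z, wx, wy, wz, gripper], ...]. A call has 1 to 10 rows; each row shifts and turns the commanded pose from where the row before left it, along the tool's axes as they then stand; what a row does not reach is not made up. A row lasts 1/10 s, in which the tool goes at most 50 mm and 8.59 degrees, less where a joint would pass 70% of its speed; a pose out of reach is approached as far as the arm can. A call is refused whole if a number of a shift passes 0.05 or a number of a turn 8.59, either way. A call with a gripper value outside its range is refused whole. The fingers move at their own pace and stop on an object; "newtons" is the grip in N (left out, the last holds). Time passes only in rows, so rows that do not move let the fingers close. It gives the time, the measured TCP pose, the force, the opening and the grip force at its end, in the units of the state.
- manip.sense(): the state, without advancing time (a new reading comes with each control period).
- manip.snapshot(name): name is "side" or "top"; returns a dict with "image" (420x560x3 uint8, red, green, blue), "z_map" (420x560 float32, m along the optical axis (not along the pixel's ray), 0 where there is no reading), "fov_y" (degrees; the focal length in pixels is half the picture's height over the tangent of half this angle, whatever the lens; pixels are square), "cx", "cy" (the principal point, pixels), "extrinsics" (4x4, takes a point from camera to world coordinates). Camera axes: x right, y up, looking along -z (the intrinsics and any distortion apply to the point x, -y, -z); pixel columns grow to the right and rows downward; lengths in m; the calibration is good to about 2 mm. A picture is of the moment at which its call begins.
- manip.sign_off(): hands the job in; it is judged then, once.
The state is a dict: "t": time; "q": joint angles; "qd": joint speeds; "tau": joint torques, N m; "tcp_pos": TCP position; "tool_rot": TCP orientation; "force": force on the tool from outside, world axes, zero at the start; "ft_torque": the same for the moment, N m; "finger_gap": opening from 0.0 (shut) to 1.0 (fully open); "gripper_force": force on a finger pad.
Only numpy, scipy, OpenCV 4.12 (cv2) and the standard library are available. Lean on these libraries where they do the work, as an engineer would, in place of code of your own. Each camera call takes 0.05 s, during which the arm holds its last target. There are 200 camera calls.

### The job

Put each of the four used car parts into the plywood holder made for it: the brown distributor cap in the round cup, the finned ignition module in the long rectangular nest, the black relay in the small square nest, and the starter pinion over the pin of the round base. Each must end upright as it stands now and fully down on its holder's floor, and the small metal can and the spark plug lying among them must be left where they are.

Things in the scene. Friction and masses are not known exactly. Their poses are not given: they have to be found in the camera images.
- cap: Distributor cap, brown plastic, upright: round skirt 60 mm in diameter and 30 mm high (grip this), then tapering to a flat at 40 mm from which five small towers rise to 58 mm. About 120 g. Origin: centre of its underside, z up.
- module: Ignition module, bare aluminium: block 60 (x) by 50 (y) by 24 mm high, with seven low fins along x on top (to 30 mm) and at each x end a mounting ear 5 mm thick, so 76 mm long in all. Grip across y (50 mm) on the block. About 180 g. Origin: centre of its underside, x along its length, z up.
- pinion: Starter pinion with its clutch drum, steel, standing on the drum: drum 54 mm in diameter and 24 mm high (grip this), toothed pinion 43 mm in diameter above it to 40 mm. A straight hole 28 mm in diameter runs right through along z. About 250 g. Origin: centre of the hole at the underside, z up.
- relay: Relay, black plastic block 32 by 32 by 36 mm high, with four brass blades standing on its top to 46 mm. Grip across x or y. About 50 g. Origin: centre of its underside, z up.
- cap_cup: Fixed to the bench, bare plywood. Origin: centre of its underside, z up. Round cup for the cap: outside diameter 96 mm, round recess 80 mm in diameter, its floor 4 mm and its rim 10 mm above the bench.
- module_nest: Fixed to the bench, bare plywood. Origin: centre of its underside, z up. Long rectangular nest for the module: outside 112 (x) by 86 (y) mm, recess 96 (x) by 70 (y) mm, its floor 4 mm and its rim 10 mm above the bench. The module lies with its length along the nest's x, either way round.
- relay_nest: Fixed to the bench, bare plywood. Origin: centre of its underside, z up. Small square nest for the relay: outside 66 by 66 mm, recess 50 by 50 mm, its floor 4 mm and its rim 10 mm above the bench. The relay's sides lie parallel to the nest's sides, any way round.
- pinion_post: Fixed to the bench, bare plywood. Origin: centre of its underside, z up. Round base 76 mm in diameter, its flat top 8 mm above the bench, with an upright steel pin 10 mm in diameter at its centre that ends, rounded, 50 mm above the bench. The pinion's hole goes over the pin and the drum rests on the base.
- can: Bystander: small upright aluminium can, 34 mm in diameter, 48 mm high with its brown tip, loose. Leave it where it stands. Origin: centre of its underside.
- plug: Bystander: spark plug lying on the bench, 68 mm long and 18 mm thick, loose, steel with a white end. Leave it where it lies. Origin: under its hexagon at bench height, x along its length.
Not all that is in view belongs to the job. What is shaped like the cap but blue is not meant.

How it is judged:
At the end, for the whole second after the job is handed in: Cap in its cup (centres within 14 mm), module (17 mm) and relay (15 mm) in their nests, undersides below 8 mm over the bench, so on the recess floor; pinion over the pin (13 mm), underside below 12 mm, on the base. All upright within 0.08 rad and at rest (horizontal distance between cap and cap_cup below 0.014 m and z of cap in the frame of cap_cup below 0.008 m and angle between each of cap, module, relay, pinion's own z axis and vertical below 0.08 rad and linear speed of each of cap, module, relay, pinion below 0.02 m/s and angular speed of each of cap, module, relay, pinion below 0.2 rad/s and horizontal distance between module and module_nest below 0.017 m and z of module in the frame of module_nest below 0.008 m and horizontal distance between relay and relay_nest below 0.015 m and z of relay in the frame of relay_nest below 0.008 m and horizontal distance between pinion and pinion_post below 0.013 m and z of pinion in the frame of pinion_post below 0.012 m); the robot touches nothing.
It fails at once if the small can or the spark plug is moved more than 30 mm (distance of any of can, plug from where it was at the start of the episode above 0.03 m).
It also fails if it takes over 102 s, if anything falls off the work surface, if the arm or the gripper's body presses on something with over 40 N, if the wrist force passes 120 N, or if a joint passes its speed limit or range.

## Working session

There is one attempt and no reset: what is moved stays moved. The work goes in short steps, Python scripts to look and compute and a tool call to move; the robot and the scene stay as the last step left them, time stands still between calls to the robot, and variables do not carry over. Pictures are saved under pics/ and viewed, at most 14 in all, crops included, and the job is handed in when it is done.

Besides the shell and the picture viewer there is one more tool, called as a command line: name --pt "numbers of a row" for each row, then --argument value for the rest. drive_tool: Moves the arm, as the interface text tells. Its arguments: {"type":"object","properties":{"plan":{"type":"array"},"newtons":{"type":"number"}},"required":["plan"]}

```bash
ls; mkdir -p pics
python3 - <<'E'
from station import manip
import cv2,numpy as np
for n in("top","side"):
    s=manip.snapshot(n); np.savez(f"pics/{n}0.npz",**s)
    cv2.imwrite(f"pics/{n}0.png",s["image"][...,::-1])
    print(n,s["fov_y"],s["cx"],s["cy"],[k for k in s]);print(np.round(s["extrinsics"],3)); z=s["z_map"];print(z.min(),z.max(),(z==0).mean())
print(manip.finger_overhang,manip.sense())
E
```

```text
pics
top 42.75249196532739 279.5876783740762 218.27942845615044 ['image', 'z_map', 'fov_y', 'cx', 'cy', 'extrinsics']
[[ 0.01   0.995 -0.101  0.38 ]
 [-1.     0.01   0.004 -0.06 ]
 [ 0.005  0.101  0.995  1.551]
 [ 0.     0.     0.     1.   ]]
0.0 2.4448557 0.003907312925170068
side 50.51723480851419 274.0593608248101 209.17841730223435 ['image', 'z_map', 'fov_y', 'cx', 'cy', 'extrinsics']
[[ 0.997  0.021 -0.076  0.432]
 [-0.077  0.496 -0.865 -0.931]
 [ 0.019  0.868  0.496  0.547]
 [ 0.     0.     0.     1.   ]]
0.0 3.6499534 0.003754251700680272
0.014 {'t': 0.1, 'q': array([-1.38848596e+00,  5.28376018e-01,  1.43378967e+00, -7.15269474e-06,
        1.18138566e+00, -1.78479932e-01]), 'qd': array([ 0.00085731, -0.0021765 , -0.00294561,  0.0004465 , -0.00342438,
        0.00151586]), 'tau': array([ 1.21887933e-05, -4.43303204e+01, -1.78586662e+01, -3.17694648e-04,
        3.91903959e-03,  6.91346671e-06]), 'tcp_pos': array([ 0.22055684, -0.5841273 ,  0.24442478]), 'tool_rot': array([ 9.83772157e-01,  1.79419577e-01, -5.18291881e-06, -9.79337958e-04]), 'force': array([-0.73672677, -0.76255589,  1.10318605]), 'ft_torque': array([ 0.03975162, -0.02372395, -0.02667301]), 'gripper_force': 0.0, 'finger_gap': 0.9993469826483211}
```

View pics/top0.png

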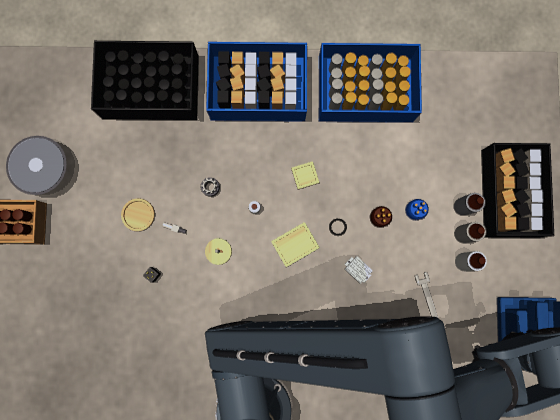

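View pics/side0.png

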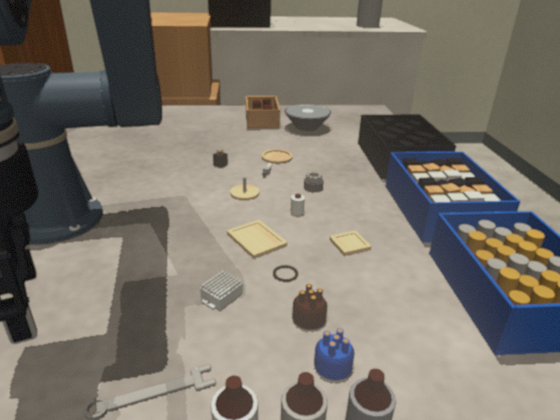

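The top view shows the following parts and holders, with pixel positions in brackets:
- **Parts:** brown cap (381,216), module (359,269), pinion (210,187), relay (152,274).
- **Holders:** cup (138,215), module nest (295,245), relay nest (305,175), post (218,251).
- **Bystanders:** can (255,208), plug (175,228).

There are two candidates for the cap. The one at (381,216) is brown and fits the description. The one at (417,209) is blue, so it's the decoy. The dark ring at (338,227) isn't part of the job, since the pinion has teeth and a drum. I'll confirm this in an enlarged crop.

```bash
cat > h.py <<'E'
import numpy as np,cv2
def cam(s):
    f=210/np.tan(np.radians(float(s["fov_y"])/2)); return f,float(s["cx"]),float(s["cy"]),s["extrinsics"]
def cloud(s):
    f,cx,cy,E=cam(s); v,u=np.mgrid[:420,:560]; z=s["z_map"]
    P=np.stack([(u-cx)/f*z,-(v-cy)/f*z,-z],-1); return P@E[:3,:3].T+E[:3,3]
def ray(s,u,v,h):
    f,cx,cy,E=cam(s); d=E[:3,:3]@np.array([(u-cx)/f,-(v-cy)/f,-1]); return E[:3,3]+d*(h-E[2,3])/d[2]
def proj(s,p):
    f,cx,cy,E=cam(s); q=E[:3,:3].T@(np.asarray(p)-E[:3,3]); return cx+f*q[0]/-q[2],cy-f*q[1]/-q[2]
E
python3 - <<'E'
from h import *
T=np.load("pics/top0.npz");S=np.load("pics/side0.npz")
a=cv2.resize(T["image"][155:295,120:440],(800,350),interpolation=2)[...,::-1]
cv2.imwrite("pics/c1.png",a)
W=cloud(T);V=cloud(S)
roi=dict(cap=(381,216,16),module=(359,269,18),pinion=(210,187,14),relay=(152,274,13),cup=(138,215,21),mnest=(295,245,28),rnest=(305,175,18),post=(218,251,18),can=(255,208,11),plug=(175,228,14))
for n,(u,v,r) in roi.items():
    c=W[v,u]; w=W[v-r:v+r+1,u-r:u+r+1].reshape(-1,3); 
    m=w[w[:,2]>.006]
    print(n,"bench z",np.round(np.median(w[w[:,2]<.006][:,2]),4) if (w[:,2]<.006).any() else None,"top n",len(m),"mean",np.round(m.mean(0),4),"mid",np.round((m.min(0)+m.max(0))/2,4),"ext",np.round(np.ptp(m[:,:2],axis=0),3),"zmax",np.round(np.percentile(m[:,2],[50,90,99]),3))
    d=np.hypot(V[...,0]-c[0],V[...,1]-c[1]); k=(d<r*.0028)&(V[...,2]>.006); q=V[k]
    if len(q): print("   side n",len(q),"mid",np.round((q.min(0)+q.max(0))/2,4),"ext",np.round(np.ptp(q[:,:2],axis=0),3),"z",np.round(np.percentile(q[:,2],[50,90,99]),3))
E
```

```text
cap bench z -0.0007 top n 399 mean [ 0.5413 -0.3507  0.0451] mid [ 0.4873 -0.2329  0.7785] ext [0.214 0.346] zmax [0.038 0.056 0.062]
   side n 1137 mid [ 0.5475 -0.3638  0.0334] ext [0.059 0.054] z [0.037 0.057 0.059]
module bench z -0.0004 top n 447 mean [ 0.3923 -0.2863  0.0404] mid [ 0.3938 -0.2031  0.7785] ext [0.103 0.287] zmax [0.025 0.032 0.855]
   side n 975 mid [ 0.3955 -0.2963  0.0192] ext [0.078 0.075] z [0.026 0.03  0.032]
pinion bench z -0.0001 top n 263 mean [0.6191 0.1325 0.0554] mid [0.5225 0.0591 0.7785] ext [0.284 0.238] zmax [0.025 0.041 1.551]
   side n 320 mid [0.6304 0.13   0.0237] ext [0.053 0.051] z [0.025 0.039 0.041]
relay bench z -0.0001 top n 200 mean [0.3717 0.2886 0.0519] mid [0.374  0.1365 0.7785] ext [0.074 0.393] zmax [0.035 0.041 1.551]
   side n 187 mid [0.376  0.2897 0.0267] ext [0.042 0.044] z [0.027 0.038 0.046]
cup bench z 0.001 top n 432 mean [0.5419 0.3396 0.0307] mid [0.4922 0.1723 0.7785] ext [0.224 0.464] zmax [0.009 0.014 1.551]
   side n 141 mid [0.549  0.3401 0.0093] ext [0.093 0.105] z [0.009 0.01  0.012]
mnest bench z 0.0 top n 945 me
[... 332 characters left out ...]
568 mid [ 0.6679 -0.1399  0.0093] ext [0.08  0.085] z [0.009 0.01  0.012]
post bench z 0.0004 top n 452 mean [0.4382 0.1081 0.0376] mid [0.435  0.0511 0.7785] ext [0.11  0.222] zmax [0.009 0.013 1.551]
   side n 343 mid [0.446  0.1068 0.028 ] ext [0.074 0.076] z [0.008 0.026 0.047]
can bench z -0.0003 top n 141 mean [0.5646 0.0081 0.0363] mid [0.5664 0.0078 0.0313] ext [0.064 0.061] zmax [0.041 0.048 0.052]
   side n 251 mid [0.5707 0.0009 0.0279] ext [0.033 0.035] z [0.031 0.043 0.049]
plug bench z -0.0002 top n 155 mean [0.5021 0.2324 0.0541] mid [0.4622 0.1076 0.7786] ext [0.164 0.335] zmax [0.015 0.021 1.551]
   side n 78 mid [0.5118 0.2331 0.0131] ext [0.032 0.069] z [0.014 0.018 0.019]
```

View pics/c1.png

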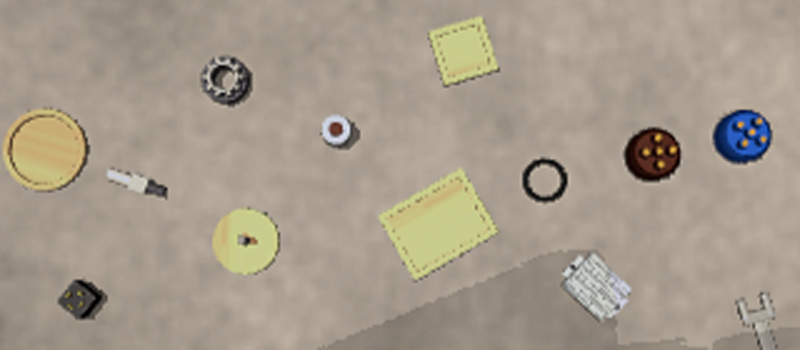

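The crop confirms it: the brown cap is at (381,216), and the blue lookalike next to it is the decoy. Next I'll measure precisely in both views.

```bash
cat > m.py <<'E'
from h import *
def measure(T,S,names=None):
    app=dict(cap=(.545,-.355,.045,.022,.045),module=(.394,-.29,.055,.021,.034),pinion=(.625,.132,.038,.034,.044),relay=(.374,.29,.034,.032,.04),
      cup=(.545,.34,.065,.0075,.0125),mnest=(.462,-.112,.085,.0075,.0125),rnest=(.664,-.138,.06,.0075,.0125),post=(.442,.107,.055,.0055,.0105),can=(.568,.004,.03,.03,.055),plug=(.508,.233,.045,.008,.022))
    for n in names or app:
        x,y,r,a,b=app[n]
        for nm,s in(("top",T),("side",S)):
            W=cloud(s).reshape(-1,3); k=(np.hypot(W[:,0]-x,W[:,1]-y)<r)&(W[:,2]>a)&(W[:,2]<b); q=W[k]
            if len(q)<8: print(n,nm,"few");continue
            p=(q[:,:2]*1000).astype(np.float32); R=cv2.minAreaRect(p);C=cv2.minEnclosingCircle(p)
            print(f"{n:7}{nm:5} n{len(q):4d} rect c",np.round(R[0],1),"wh",np.round(R[1],1),"ang %.1f"%R[2],"| circ",np.round(C[0],1),"d %.1f"%(2*C[1]),"z",np.round(np.median(q[:,2]),4))
E
python3 - <<'E'
from m import *
measure(np.load("pics/top0.npz"),np.load("pics/side0.npz"))
E
```

```text
cap    top   n 259 rect c [ 544.7 -354.2] wh [57.9 58.3] ang 89.0 | circ [ 544.1 -355.1] d 59.7 z 0.0375
cap    side  n 618 rect c [ 547.7 -363.4] wh [58. 53.] ang 25.3 | circ [ 547.5 -361.4] d 59.6 z 0.0362
module top   n 315 rect c [ 391.6 -289.9] wh [60.3 49.8] ang 47.0 | circ [ 390.9 -289. ] d 73.9 z 0.0262
module side  n 698 rect c [ 395.6 -294.7] wh [61.2 50.2] ang 46.6 | circ [ 394.9 -294.2] d 76.1 z 0.0283
pinion top   n  76 rect c [626.1 138. ] wh [40.1 40.5] ang 44.6 | circ [625.6 137.8] d 43.6 z 0.0387
pinion side  n  87 rect c [631.3 132.6] wh [39.3 43.7] ang 59.3 | circ [630.4 134.2] d 46.9 z 0.0379
relay  top   n  98 rect c [372.1 295.4] wh [31.9 32.4] ang 51.4 | circ [373.1 297. ] d 40.0 z 0.0363
relay  side  n  52 rect c [376.7 290. ] wh [32.5 33.8] ang 50.7 | circ [376.6 291.8] d 41.0 z 0.0356
cup    top   n 214 rect c [542.3 345.5] wh [113.2  94.9] ang 12.6 | circ [540.4 338.2] d 121.4 z 0.0092
cup    side  n 110 rect c [549.3 340.4] wh [95.7 93.2] ang 65.6 | circ [550.7 342.2] d 100.6 z 0.009
mnest  top   n 560 rect c [ 467.8 -104.9] wh [140.7 148.7] ang 88.3 | cir
[... 261 characters left out ...]
e  n 433 rect c [ 668.9 -141.5] wh [68.  69.4] ang 16.9 | circ [ 668.7 -142.5] d 91.3 z 0.0091
post   top   n 335 rect c [445.6 106.5] wh [85.9 99.2] ang 4.1 | circ [442.3 107.8] d 106.6 z 0.0079
post   side  n 298 rect c [445.5 106.6] wh [74.5 74.2] ang 85.0 | circ [445.2 107.2] d 78.7 z 0.0077
can    top   n 110 rect c [566.3   7.7] wh [30.7 32.3] ang 56.8 | circ [566.6   8.1] d 33.4 z 0.0426
can    side  n 129 rect c [570.1   1.3] wh [31.3 31.9] ang 80.5 | circ [570.9   3.3] d 36.2 z 0.0411
plug   top   n 114 rect c [514.7 236.8] wh [70.4 69.7] ang 89.7 | circ [509.3 232.4] d 81.8 z 0.0163
plug   side  n  72 rect c [510.6 232.9] wh [71.  18.8] ang 72.2 | circ [510.2 233.1] d 71.1 z 0.0147
```

Heights and sizes match the text. The two views differ by a constant (+4,-5) mm, so I'll use their average and check the offset against the gripper itself. The module goes first.

drive_tool --pt "0.03 -0.024 0.01 0 0 0 1" --pt "0.045 -0.036 0.01 0 0 0 1" --pt "0.05 -0.04 0.01 0 0 0 1" --pt "0.05 -0.04 0.01 0 0 0 1" --pt "0.05 -0.04 0.01 0 0 0 1" --pt "0.04 -0.032 0.01 0 0 0 1" --pt "0 0 0.015 0 0 -6.5 1" --pt "0 0 0.015 0 0 -6.5 1" --pt "0 0 0.015 0 0 -6.5 1" --pt "0 0 0.01 0 0 -6.6 1" --newtons 40

```text
t: 1.1
tcp_pos: [0.3658, -0.3388, 0.1379]
tool_rot: [0.917, 0.399, -0.0, -0.001]
force: [-0.3, -0.1, 0.4]
finger_gap: 1.0
gripper_force: 0.0
```

```bash
cat > go.py <<'E'
# usage: go.py x y z yaw : remaining shift in present tool axes
import sys,numpy as np
from scipy.spatial.transform import Rotation as R
from station import manip
s=manip.sense(); M=R.from_quat(s["tool_rot"]).as_matrix(); p=s["tcp_pos"]
print("t %.1f"%s["t"],"tcp",np.round(p,4),"yaw %.2f"%np.degrees(np.arctan2(M[1,0],M[0,0])),"tilt",np.round(M[:2,2],4),"gap %.3f"%s["finger_gap"],"gf %.1f"%s["gripper_force"],"F",np.round(s["force"],1))
if len(sys.argv)>4:
    a=list(map(float,sys.argv[1:5])); dy=(a[3]-np.degrees(np.arctan2(M[1,0],M[0,0]))+180)%360-180
    print("shift",np.round(M.T@(np.array(a[:3])-p),4),"turn z %.2f"%-dy)
E
python3 - <<'E'
from station import manip
from h import *
import sys; T=manip.snapshot("top");S=manip.snapshot("side");np.savez("pics/top1.npz",**T);np.savez("pics/side1.npz",**S)
p=manip.sense()["tcp_pos"]
im=S["image"].copy();u,v=map(int,proj(S,p)); print(proj(T,p),proj(S,p))
a=cv2.resize(im[v-80:v+70,u-90:u+90],None,fx=3,fy=3,interpolation=2)
cv2.drawMarker(a,(270,240),(255,0,0),0,12,1)
u,v=map(int,proj(T,p))
b=cv2.resize(T["image"][v-75:v+75,u-40:u+40],None,fx=3,fy=3,interpolation=2); cv2.drawMarker(b,(120,225),(255,0,0),0,12,1)
cv2.imwrite("pics/g1.png",np.hstack([a,b])[...,::-1])
E
python3 go.py .3936 -.2923 .021 46.8
```

```text
(np.float64(383.43448237846974), np.float64(279.6769248018853)) (np.float64(199.03093189175272), np.float64(248.30108127323498))
t 1.2 tcp [ 0.3654 -0.3386  0.1376] yaw 46.77 tilt [-0.0021  0.0031] gap 0.997 gf 0.0 F [-0.5  0.4 -0.1]
shift [ 0.053  -0.0107  0.1167] turn z -0.03
```

View pics/g1.png

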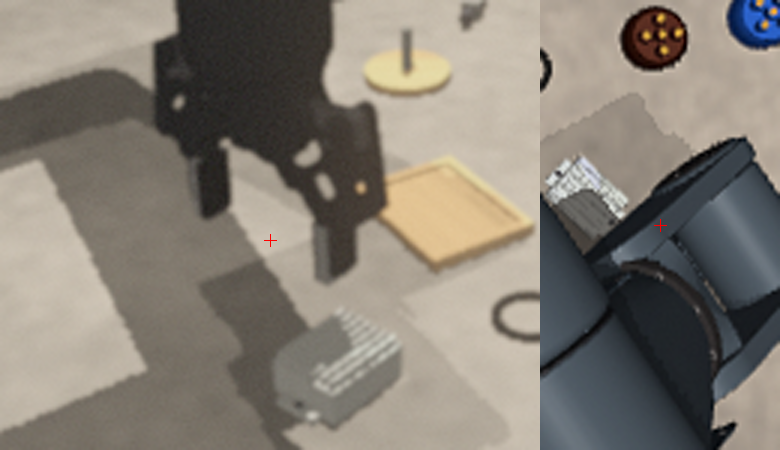

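The side view shows the fingertips at about (202,215) and (335,280) in the crop. Their midpoint, about (272,245), lies almost on the projected TCP at (270,240), so the side camera is close to true. I'll check that with depth.

Run:
```python
from h import *
S=np.load("pics/side1.npz");W=cloud(S).reshape(-1,3);p=np.array([.3654,-.3386,.1376]);a=np.radians(46.77)
d=W-p;k=(np.abs(d)<.09).all(1)&(d[:,2]<.03)&(d[:,2]>-.03)&(W[:,2]>.06);d=d[k]*1000
x=d[:,0]*np.cos(a)+d[:,1]*np.sin(a);y=d[:,0]*np.sin(a)-d[:,1]*np.cos(a)
for n,m in(("y-",(y<0)),("y+",y>0)): print(n,m.sum(),"x",np.percentile(x[m],[2,50,98]).round(1),"y",np.percentile(y[m],[2,50,98]).round(1),"zmin",np.percentile(d[m,2],[0,1,5]).round(1))
```

```text
y- 214 x [-11.2  -2.6  10.5] y [-54.4 -42.2 -40.6] zmin [-1.3 -0.9  0.9]
y+ 221 x [-10.5  -5.3   8. ] y [44.3 53.5 57.8] zmin [-2.4 -1.5  0.9]
```

The side camera is true to about 1 mm, so I'll use its frame. Now I'll descend on the module.

drive_tool --pt "0.018 -0.003 0.01 0 0 0 1" --pt "0.018 -0.003 0.02 0 0 0 1" --pt "0.0167 -0.0032 0.03 0 0 0 1" --pt "0 0 0.03 0 0 0 1" --pt "0 0 0.02 0 0 0 1" --pt "0 0 0.0086 0 0 0 1" --pt "0 0 0 0 0 0 1" --pt "0 0 0 0 0 0 -1" --pt "0 0 0 0 0 0 -1" --pt "0 0 0 0 0 0 -1" --newtons 40

```text
t: 2.2
tcp_pos: [0.3953, -0.295, 0.0217]
tool_rot: [0.918, 0.397, 0.0, 0.0]
force: [-2.2, 1.3, 1.4]
finger_gap: 0.576
gripper_force: 42.1
```

drive_tool --pt "0 0 0 0 0 0 -1" --pt "0 0 0 0 0 0 -1" --pt "0 0 0 0 0 0 -1"

```text
t: 2.5
tcp_pos: [0.3953, -0.295, 0.0217]
tool_rot: [0.918, 0.397, 0.0, 0.0]
force: [-0.7, 0.7, 5.9]
finger_gap: 0.573
gripper_force: 42.6
```

```bash
python3 go.py .4655 -.1123 .1 120.6
```

```text
t 2.5 tcp [ 0.3953 -0.295   0.0217] yaw 46.75 tilt [ 0.0005 -0.0007] gap 0.573 gf 42.6 F [-0.7  0.7  5.9]
shift [ 0.1811 -0.074  -0.0784] turn z -73.85
```

drive_tool --pt "0 0 -0.015 0 0 0 -1" --pt "0 0 -0.03 0 0 0 -1" --pt "0 0 -0.03 0 0 0 -1" --pt "0.02 -0.008 -0.003 0 0 0 -1" --pt "0.03 -0.012 0 0 0 0 -1" --pt "0.036 -0.015 0 0 0 0 -1" --pt "0.036 -0.015 0 0 0 0 -1" --pt "0.03 -0.012 0 0 0 0 -1" --pt "0.02 -0.008 0 0 0 0 -1" --pt "0.009 -0.004 0 0 0 0 -1"

```text
t: 3.5
tcp_pos: [0.4657, -0.1105, 0.0988]
tool_rot: [0.917, 0.398, 0.0, 0.0]
force: [0.3, 0.7, -2.2]
finger_gap: 0.573
gripper_force: 42.5
```

drive_tool --pt "0 0 0 0 0 -4 -1" --pt "0 0 0 0 0 -8 -1" --pt "0 0 0 0 0 -8.5 -1" --pt "0 0 0 0 0 -8.5 -1" --pt "0 0 0 0 0 -8.5 -1" --pt "0 0 0 0 0 -8.5 -1" --pt "0 0 0 0 0 -8.5 -1" --pt "0 0 0 0 0 -8.5 -1" --pt "0 0 0 0 0 -7 -1" --pt "0 0 0 0 0 -4 -1"

```text
t: 4.5
tcp_pos: [0.4654, -0.1132, 0.0987]
tool_rot: [0.493, 0.87, -0.0, 0.0]
force: [0.3, -0.8, -1.9]
finger_gap: 0.572
gripper_force: 42.5
```

```bash
python3 go.py .4655 -.1123 .0257 120.6
```

```text
t 4.5 tcp [ 0.4654 -0.1132  0.0987] yaw 120.93 tilt [ 0.0005 -0.0005] gap 0.572 gf 42.5 F [ 0.3 -0.8 -1.9]
shift [0.0007 0.0006 0.073 ] turn z 0.33
```

drive_tool --pt "0.0007 0.0006 0.015 0 0 0.3 -1" --pt "0 0 0.025 0 0 0 -1" --pt "0 0 0.018 0 0 0 -1" --pt "0 0 0.008 0 0 0 -1" --pt "0 0 0.004 0 0 0 -1" --pt "0 0 0.002 0 0 0 -1" --pt "0 0 0 0 0 0 -1" --pt "0 0 0 0 0 0 -1"

```text
t: 5.3
tcp_pos: [0.465, -0.1118, 0.0297]
tool_rot: [0.497, 0.868, -0.0, 0.0]
force: [-5.3, -0.3, 23.4]
finger_gap: 0.575
gripper_force: 45.4
```

```bash
python3 go.py .4655 -.1123 .0257 120.6
```

```text
t 5.3 tcp [ 0.465  -0.1118  0.0297] yaw 120.45 tilt [ 0.0006 -0.0008] gap 0.575 gf 45.4 F [-5.3 -0.3 23.4]
shift [-0.0006  0.0002  0.004 ] turn z -0.15
```

Contact comes 4 mm too early, so I'll look before releasing.

Run:
```python
from station import manip
from h import *
S=manip.snapshot("side");T=manip.snapshot("top");p=manip.sense()["tcp_pos"]
u,v=map(int,proj(S,p)); a=cv2.resize(S["image"][v-60:v+60,u-80:u+80],None,fx=5,fy=5,interpolation=2)
cv2.imwrite("pics/g2.png",a[...,::-1])
W=cloud(S).reshape(-1,3);d=W-p;k=(np.abs(d[:,:2])<.08).all(1)&(W[:,2]<.04);
for lo in range(0,40,4):
    q=W[k&(W[:,2]*1000>=lo)&(W[:,2]*1000<lo+4)]; print(lo,len(q))
```

```text
0 782
4 229
8 418
12 73
16 41
20 41
24 45
28 78
32 135
36 204
```

View pics/g2.png

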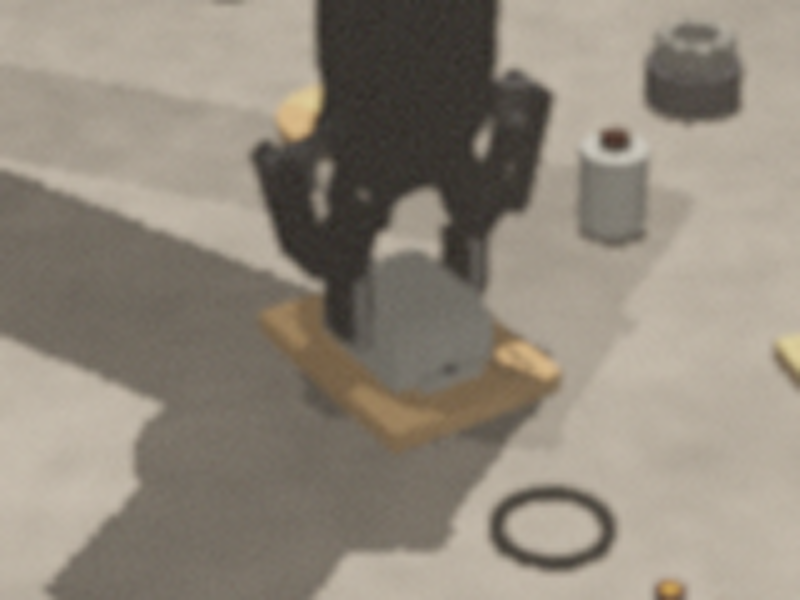

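The module sits centred within the rim. I'll ease up a little and release.

drive_tool --pt "0 0 -0.001 0 0 0 -1" --pt "0 0 0 0 0 0 0.3" --pt "0 0 0 0 0 0 0.6" --pt "0 0 -0.005 0 0 0 1" --pt "0 0 -0.02 0 0 0 1" --pt "0 0 -0.035 0 0 0 1" --pt "0 0 -0.05 0 0 0 1" --pt "-0.02 0 -0.01 0 0 8.5 1" --pt "0 0 0 0 0 8.5 1" --pt "0 0 0 0 0 8.5 1"

```text
t: 6.4
tcp_pos: [0.4766, -0.1294, 0.1486]
tool_rot: [0.678, 0.735, 0.0, 0.001]
force: [-0.3, -0.1, 0.2]
finger_gap: 0.998
gripper_force: 0.0
```

```bash
python3 go.py .547 -.3605 .1 90
python3 - <<'E'
from station import manip
from h import *
S=manip.snapshot("side");np.savez("pics/side2.npz",**S)
W=cloud(S).reshape(-1,3);k=(np.hypot(W[:,0]-.4655,W[:,1]+.1123)<.05)&(W[:,2]>.02)&(W[:,2]<.05);q=W[k]
print(len(q),np.percentile(q[:,2],[50,90,98]),cv2.minAreaRect((q[:,:2]*1000).astype(np.float32)))
E
```

```text
t 6.4 tcp [ 0.4766 -0.1294  0.1486] yaw 94.60 tilt [ 0.0025 -0.0013] gap 0.998 gf 0.0 F [-0.3 -0.1  0.2]
shift [-0.2359  0.0515  0.0491] turn z 4.60
538 [0.03432058 0.03813161 0.03903715] ((465.42193603515625, -113.05393981933594), (50.884586334228516, 64.78229522705078), 30.87333869934082)
```

drive_tool --pt "-0.025 0.005 0 0 0 4.6 1" --pt "-0.037 0.009 0 0 0 0 1" --pt "-0.042 0.01 0 0 0 0 1" --pt "-0.042 0.01 0 0 0 0 1" --pt "-0.042 0.01 0.01 0 0 0 1" --pt "-0.03 0.005 0.015 0 0 0 1" --pt "-0.016 0.002 0.01 0 0 0 1"

```text
t: 7.15
tcp_pos: [0.5304, -0.3646, 0.1114]
tool_rot: [0.705, 0.709, -0.0, 0.0]
force: [-0.1, -0.3, -0.5]
finger_gap: 1.001
gripper_force: 0.0
```

```bash
python3 go.py .547 -.3605 .024 90
python3 - <<'E'
from station import manip
from h import *
for n in("side","top"):
    S=manip.snapshot(n)
    W=cloud(S).reshape(-1,3);k=(np.hypot(W[:,0]-.464,W[:,1]+.111)<.05)&(W[:,2]>.02)&(W[:,2]<.05);q=W[k]
    if len(q)<20: print("hid");continue
    A=np.c_[q[:,:2]-q[:,:2].mean(0),np.ones(len(q))];print(n,len(q),np.percentile(q[:,2],[5,50,90,98]).round(4),cv2.minAreaRect((q[:,:2]*1000).astype(np.float32)),"plane",np.linalg.lstsq(A,q[:,2],rcond=None)[0].round(4))
    k=(np.hypot(W[:,0]-.464,W[:,1]+.111)<.07)&(W[:,2]>.001)&(W[:,2]<.015);print("  nest z hist",np.histogram(W[k,2],np.arange(.001,.016,.002))[0])
O=np.load("pics/side0.npz");W=cloud(O).reshape(-1,3);k=(np.hypot(W[:,0]-.395,W[:,1]+.294)<.05)&(W[:,2]>.016)&(W[:,2]<.046);q=W[k];A=np.c_[q[:,:2]-q[:,:2].mean(0),np.ones(len(q))]
print("orig",np.percentile(q[:,2],[5,50,90,98]).round(4),np.linalg.lstsq(A,q[:,2],rcond=None)[0].round(4))
a=cv2.resize(manip.snapshot("side")["image"][195:285,195:315],None,fx=6,fy=6,interpolation=2);cv2.imwrite("pics/g3.png",a[...,::-1])
E
```

```text
t 7.2 tcp [ 0.5304 -0.3646  0.1114] yaw 90.39 tilt [ 0.0004 -0.0007] gap 1.001 gf 0.0 F [-0.1 -0.3 -0.5]
shift [0.004  0.0166 0.0874] turn z 0.39
side 358 [0.0218 0.0342 0.0382 0.0391] ((466.0705871582031, -113.21676635742188), (51.6748161315918, 61.17183303833008), 29.77597427368164) plane [0.0076 0.122  0.0327]
  nest z hist [ 73  30  58 140 146  38  15]
hid
orig [0.0183 0.0277 0.0305 0.0314] [-0.0153  0.0996  0.0266]
```

View pics/g3.png

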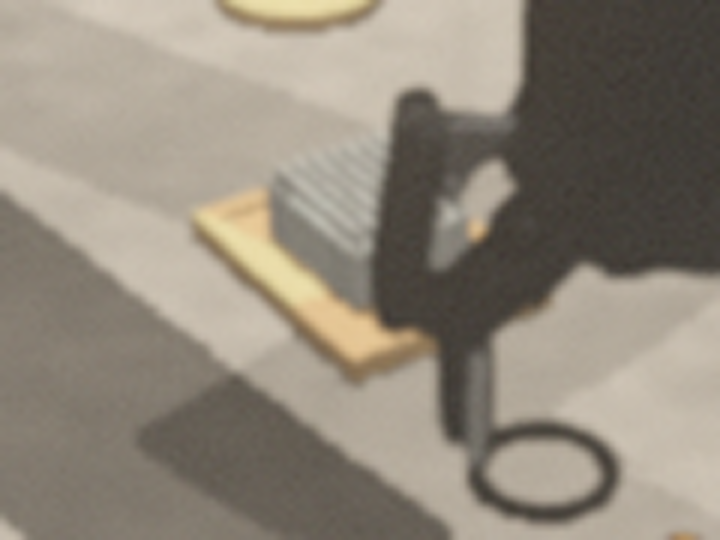

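Run:
```python
from h import *
O=np.load("pics/side0.npz");T=np.load("pics/top0.npz")
for n,s,o in(("side",O,(0,0)),("top",T,(-.0043,.005))):
    W=cloud(s).reshape(-1,3)
    def z(x,y,r0,r1):
        d=np.hypot(W[:,0]-x-o[0],W[:,1]-y-o[1]);k=(d>=r0)&(d<r1)&(abs(W[:,2])<.02);return W[k,2].round(4)
    for nm,x,y,r in(("mnest",.466,-.113,.03),("rnest",.6689,-.1415,.02),("cup",.549,.3405,.03)):
        print(n,nm,"floor",np.median(z(x,y,0,r)).round(4))
    print("bench near mnest",np.median(z(.466,-.113,.078,.1)),"near module",np.median(z(.395,-.295,.05,.07)))
```

```text
side mnest floor 0.0078
side rnest floor 0.0078
side cup floor 0.0038
bench near mnest -0.0002 near module 0.0
top mnest floor 0.0074
top rnest floor 0.0073
top cup floor 0.0034
bench near mnest -0.0003 near module -0.0003
```

The nest floors measure about 7.5 mm, where the text says 4. The cup's 3.6 mm agrees with the text. I'll look at height profiles across the nest.

Run:
```python
from h import *
O=np.load("pics/side0.npz");T=np.load("pics/top0.npz")
for n,s,o in(("side",O,(0,0)),("top",T,(-.0043,.005))):
    W=cloud(s).reshape(-1,3); I=s["image"].reshape(-1,3)
    for nm,x,y,a,h in(("mnest",.466,-.113,120.6,.036),("rnest",.6689,-.1415,17,.026),("cup",.549,.3405,0,.02)):
        a=np.radians(a);dx=W[:,0]-x-o[0];dy=W[:,1]-y-o[1];X=dx*np.cos(a)+dy*np.sin(a);Y=-dx*np.sin(a)+dy*np.cos(a)
        print(n,nm)
        for ax,(A,B) in dict(x=(X,Y),y=(Y,X)).items():
            print("  ",ax,[(c,round(float(np.median(W[k,2]))*1000,1)) for c in range(-64,65,4) if (k:=(abs(A*1000-c)<2)&(abs(B)<h/2)&(abs(W[:,2])<.03)).sum()>2])
```

```text
side mnest
   x [(-64, -0.3), (-60, 0.1), (-56, 4.6), (-52, 9.9), (-48, 8.9), (-44, 8.2), (-40, 8.0), (-36, 8.6), (-32, 7.4), (-28, 7.6), (-24, 7.9), (-20, 7.5), (-16, 7.9), (-12, 7.6), (-8, 7.7), (-4, 7.5), (0, 8.0), (4, 7.8), (8, 8.0), (12, 7.9), (16, 8.3), (20, 7.7), (24, 7.6), (28, 7.6), (32, 8.0), (36, 7.6), (40, 7.6), (44, 8.1), (48, 9.0), (52, 10.1), (56, 9.0)]
   y [(-64, -0.7), (-60, 0.2), (-56, 0.1), (-52, 0.8), (-44, 9.0), (-40, 9.1), (-36, 8.5), (-32, 8.0), (-28, 7.6), (-24, 7.8), (-20, 7.7), (-16, 7.8), (-12, 7.4), (-8, 7.6), (-4, 8.1), (0, 8.0), (4, 8.3), (8, 7.9), (12, 7.8), (16, 7.6), (20, 8.1), (24, 8.5), (28, 8.0), (32, 8.3), (36, 10.2), (40, 8.3), (44, 1.7), (48, -0.5), (52, 0.1), (56, 0.7), (60, 0.1), (64, 0.2)]
side rnest
   x [(-64, -0.2), (-60, -0.2), (-56, -0.4), (-52, -0.4), (-48, -0.3), (-44, 0.1), (-40, -0.1), (-36, 0.0), (-32, 5.3), (-28, 10.1), (-24, 9.2), (-20, 8.0), (-16, 8.5), (-12, 7.4), (-8, 7.5), (-4, 8.1), (0, 8.1), (4, 7.8), (8, 7.6), (12, 7.8), (16, 7.6), (20, 7.7), (24, 8.5), (28, 9.5), (32, 9.8), (44, 0.0), (48, 0.1), (52, 0.1), (56, -0.4), (60
[... 2562 characters left out ...]
44, 10.5), (-40, 9.6), (-36, 2.5), (-32, 4.1), (-28, 3.2), (-24, 5.6), (-20, 2.2), (-16, 5.7), (-12, 4.5), (-8, 1.8), (-4, 7.2), (0, 4.1), (4, 3.1), (8, 5.0), (12, 2.9), (16, 3.4), (20, 4.1), (24, 4.8), (28, 6.2), (32, 4.6), (36, 2.4), (40, 9.0), (44, 11.8), (48, -0.1), (52, 0.7), (56, -0.1), (60, -2.9), (64, 2.4)]
   y [(-64, 0.1), (-60, -0.4), (-56, -0.5), (-52, -2.0), (-48, 4.2), (-44, 9.0), (-40, 9.4), (-36, 4.5), (-32, 3.5), (-28, 3.4), (-24, 2.7), (-20, 6.7), (-16, 4.1), (-12, 6.4), (-8, 4.7), (-4, 3.0), (0, 3.7), (4, 5.8), (8, 1.7), (12, 4.5), (16, 4.1), (20, 3.4), (24, 3.3), (28, 1.6), (32, 5.0), (36, 3.6), (40, 7.4), (44, 9.0), (48, 9.4), (52, 2.8), (56, 1.3), (60, -1.0), (64, 1.8)]
```

The floors really are about 7.7 mm in both nests and both views, and contact agreed with that. The module is flat and centred on its floor. The cap is next.

drive_tool --pt "0.002 0.008 0.01 0 0 0.4 1" --pt "0.002 0.0086 0.02 0 0 0 1" --pt "0 0 0.03 0 0 0 1" --pt "0 0 0.02 0 0 0 1" --pt "0 0 0.009 0 0 0 1" --pt "0 0 0 0 0 0 1" --pt "0 0 0 0 0 0 -1" --pt "0 0 0 0 0 0 -1" --pt "0 0 0 0 0 0 -1" --pt "0 0 0 0 0 0 -1" --newtons 30

```text
t: 8.3
tcp_pos: [0.5477, -0.3582, 0.0253]
tool_rot: [0.707, 0.707, 0.0, 0.001]
force: [0.0, 1.7, 6.5]
finger_gap: 0.685
gripper_force: 32.9
```

```bash
python3 go.py .5485 .3412 .12 90
```

```text
t 8.3 tcp [ 0.5477 -0.3582  0.0253] yaw 89.96 tilt [ 0.0022 -0.0015] gap 0.685 gf 32.9 F [0.  1.7 6.5]
shift [ 6.993e-01  6.000e-04 -9.570e-02] turn z -0.04
```

drive_tool --pt "0 0 -0.015 0 0 0 -1" --pt "0 0 -0.03 0 0 0 -1" --pt "0 0 -0.04 0 0 0 -1" --pt "0.015 0 -0.035 0 0 0 -1" --pt "0.03 0 -0.01 0 0 0 -1" --pt "0.04 0 0 0 0 0 -1" --pt "0.045 0 0 0 0 0 -1" --pt "0.045 0 0 0 0 0 -1" --pt "0.045 0 0 0 0 0 -1" --pt "0.045 0 0 0 0 0 -1"

```text
t: 9.3
tcp_pos: [0.5468, -0.0914, 0.1544]
tool_rot: [0.708, 0.707, 0.0, 0.001]
force: [0.6, 0.4, -1.8]
finger_gap: 0.685
gripper_force: 32.8
```

drive_tool --pt "0.045 0 0 0 0 0 -1" --pt "0.045 0 0 0 0 0 -1" --pt "0.045 0 0 0 0 0 -1" --pt "0.045 0 0 0 0 0 -1" --pt "0.045 0 0 0 0 0 -1" --pt "0.045 0 0 0 0 0 -1" --pt "0.045 0 0 0 0 0 -1" --pt "0.035 0 0 0 0 0 -1" --pt "0.025 0 0 0 0 0 -1" --pt "0.01 0 0 0 0 0 -1"

```text
t: 10.3
tcp_pos: [0.547, 0.2946, 0.1543]
tool_rot: [0.706, 0.708, 0.001, 0.0]
force: [0.1, -0.5, -1.5]
finger_gap: 0.684
gripper_force: 32.8
```

```bash
python3 go.py .5485 .3435 .0295 90
```

```text
t 10.3 tcp [0.547  0.2946 0.1543] yaw 90.13 tilt [0.0016 0.0008] gap 0.684 gf 32.8 F [ 0.1 -0.5 -1.5]
shift [0.0488 0.0015 0.1248] turn z 0.13
```

drive_tool --pt "0.02 0.0015 0 0 0 0.1 -1" --pt "0.02 0 0.015 0 0 0 -1" --pt "0.01 0 0.03 0 0 0 -1" --pt "0 0 0.035 0 0 0 -1" --pt "0 0 0.025 0 0 0 -1" --pt "0 0 0.012 0 0 0 -1" --pt "0 0 0.005 0 0 0 -1" --pt "0 0 0.002 0 0 0 -1" --pt "0 0 0 0 0 0 -1"

```text
t: 11.2
tcp_pos: [0.5497, 0.3422, 0.0306]
tool_rot: [0.708, 0.706, 0.001, 0.0]
force: [0.0, 0.3, -0.1]
finger_gap: 0.683
gripper_force: 32.8
```

```bash
python3 go.py .5485 .3435 .0295 90
```

```text
t 11.2 tcp [0.5497 0.3422 0.0306] yaw 89.85 tilt [0.0019 0.0007] gap 0.683 gf 32.8 F [ 0.   0.3 -0.1]
shift [ 0.0013 -0.0012  0.0011] turn z -0.15
```

drive_tool --pt "0 0 0.0015 0 0 0 -1" --pt "0 0 0 0 0 0 -1" --pt "0 0 0 0 0 0 0.3" --pt "0 0 0 0 0 0 1" --pt "0 0 -0.005 0 0 0 1" --pt "0 0 -0.02 0 0 0 1" --pt "0 0 -0.04 0 0 0 1" --pt "0 0 -0.045 0 0 8.5 1" --pt "0 0 0 0 0 8.5 1" --pt "0 0 0 0 0 8.5 1"

```text
t: 12.2
tcp_pos: [0.5496, 0.3427, 0.1405]
tool_rot: [0.848, 0.53, 0.002, 0.0]
force: [-0.3, -0.8, -0.9]
finger_gap: 0.999
gripper_force: 0.0
```

```bash
python3 go.py .3756 .291 .1 51
```

```text
t 12.2 tcp [0.5496 0.3427 0.1405] yaw 64.03 tilt [0.0039 0.0016] gap 0.999 gf 0.0 F [-0.3 -0.8 -0.9]
shift [-0.1228 -0.1339  0.0398] turn z 13.03
```

drive_tool --pt "-0.02 -0.021 0 0 0 0 1" --pt "-0.035 -0.038 0 0 0 0 1" --pt "-0.035 -0.038 0 0 0 0 1" --pt "-0.025 -0.028 0.01 0 0 0 1" --pt "-0.008 -0.009 0.02 0 0 0 1" --pt "0 0 0.01 0 0 6.5 1" --pt "0 0 0 0 0 6.3 1" --pt "0 0 0 0 0 0 1"

```text
t: 13.0
tcp_pos: [0.3775, 0.2902, 0.0979]
tool_rot: [0.9, 0.435, -0.0, -0.0]
force: [0.7, -0.3, 0.1]
finger_gap: 0.997
gripper_force: 0.0
```

```bash
python3 go.py .3756 .291 .024 51
python3 - <<'E'
from station import manip
from h import *
s=manip.snapshot("top");W=cloud(s).reshape(-1,3)
k=(np.hypot(W[:,0]-.545,W[:,1]-.345)<.04)&(W[:,2]>.02)&(W[:,2]<.08);q=W[k];print(len(q),cv2.minEnclosingCircle((q[:,:2]*1000).astype(np.float32)) if len(q) else 0, np.percentile(q[:,2],[50,95,99]).round(4) if len(q) else 0)
E
```

```text
t 13.0 tcp [0.3775 0.2902 0.0979] yaw 51.59 tilt [-0.0007 -0.0003] gap 0.997 gf 0.0 F [ 0.7 -0.3  0.1]
shift [-0.0005 -0.002   0.0739] turn z 0.59
367 ((545.5004272460938, 344.4327087402344), 30.739036560058594) [0.044  0.0639 0.0664]
```

drive_tool --pt "0 -0.002 0.015 0 0 0.6 1" --pt "0 0 0.025 0 0 0 1" --pt "0 0 0.02 0 0 0 1" --pt "0 0 0.01 0 0 0 1" --pt "0 0 0.004 0 0 0 1" --pt "0 0 0 0 0 0 -1" --pt "0 0 0 0 0 0 -1" --pt "0 0 0 0 0 0 -1" --pt "0 0 0 0 0 0 -1" --pt "0 0 0 0 0 0 -1" --newtons 25

```text
t: 14.05
tcp_pos: [0.3768, 0.2917, 0.0247]
tool_rot: [0.903, 0.43, 0.001, -0.0]
force: [-0.9, 0.2, 5.6]
finger_gap: 0.371
gripper_force: 25.7
```

```bash
python3 go.py .6681 -.1407 .12 17
```

```text
t 14.1 tcp [0.3768 0.2917 0.0247] yaw 50.98 tilt [0.0014 0.0007] gap 0.371 gf 25.7 F [-0.9  0.2  5.6]
shift [-0.1524  0.4987 -0.0952] turn z 33.98
```

drive_tool --pt "0 0 -0.015 0 0 0 -1" --pt "0 0 -0.03 0 0 0 -1" --pt "0 0 -0.035 0 0 0 -1" --pt "-0.004 0.014 -0.03 0 0 0 -1" --pt "-0.009 0.03 0 0 0 0 -1" --pt "-0.0125 0.041 0 0 0 0 -1" --pt "-0.0125 0.041 0 0 0 0 -1" --pt "-0.0125 0.041 0 0 0 0 -1" --pt "-0.0125 0.041 0 0 0 0 -1" --pt "-0.0125 0.041 0 0 0 0 -1"

```text
t: 15.05
tcp_pos: [0.5227, 0.0744, 0.134]
tool_rot: [0.903, 0.43, -0.0, -0.0]
force: [0.2, 0.2, -0.4]
finger_gap: 0.371
gripper_force: 25.0
```

drive_tool --pt "-0.0125 0.041 0 0 0 0 -1" --pt "-0.0125 0.041 0 0 0 0 -1" --pt "-0.0125 0.041 0 0 0 0 -1" --pt "-0.0125 0.041 0 0 0 0 -1" --pt "-0.0125 0.041 0 0 0 0 -1" --pt "-0.009 0.03 0 0 0 0 -1" --pt "-0.005 0.014 0 0 0 8.5 -1" --pt "0 0 0 0 0 8.5 -1" --pt "0 0 0 0 0 8.5 -1" --pt "0 0 0 0 0 8.5 -1"

```text
t: 16.05
tcp_pos: [0.6669, -0.1404, 0.1334]
tool_rot: [0.99, 0.144, -0.001, -0.0]
force: [-0.3, -0.5, -0.5]
finger_gap: 0.371
gripper_force: 25.0
```

```bash
python3 go.py .6681 -.1407 .0325 17
```

```text
t 16.1 tcp [ 0.6669 -0.1404  0.1334] yaw 16.60 tilt [-0.0012  0.0005] gap 0.371 gf 25.0 F [-0.3 -0.5 -0.5]
shift [0.0011 0.0007 0.1009] turn z -0.40
```

drive_tool --pt "0.001 0.0007 0.015 0 0 -0.4 -1" --pt "0 0 0.03 0 0 0 -1" --pt "0 0 0.03 0 0 0 -1" --pt "0 0 0.015 0 0 0 -1" --pt "0 0 0.005 0 0 0 -1" --pt "0 0 0 0 0 0 -1" --pt "0 0 0 0 0 0 -1"

```text
t: 16.75
tcp_pos: [0.6696, -0.1409, 0.04]
tool_rot: [0.988, 0.151, 0.001, 0.001]
force: [0.4, -0.0, 0.5]
finger_gap: 0.371
gripper_force: 25.0
```

drive_tool --pt "0 0 0.002 0 0 0 -1" --pt "0 0 0 0 0 0 -1"

```text
t: 16.95
tcp_pos: [0.6692, -0.1408, 0.038]
tool_rot: [0.989, 0.151, 0.001, 0.0]
force: [-1.2, -0.1, 0.7]
finger_gap: 0.367
gripper_force: 25.0
```

drive_tool --pt "0 0 0.002 0 0 0 -1" --pt "0 0 0 0 0 0 -1"

```text
t: 17.15
tcp_pos: [0.6686, -0.1406, 0.0351]
tool_rot: [0.989, 0.151, 0.0, 0.0]
force: [-0.1, 0.7, -1.0]
finger_gap: 0.368
gripper_force: 25.0
```

drive_tool --pt "0 0 0.001 0 0 0 -1" --pt "0 0 0 0 0 0 -1"

```text
t: 17.35
tcp_pos: [0.6686, -0.1405, 0.0338]
tool_rot: [0.989, 0.151, -0.0, -0.0]
force: [0.9, 0.5, -0.4]
finger_gap: 0.373
gripper_force: 25.0
```

drive_tool --pt "0 0 0.001 0 0 0 -1" --pt "0 0 0 0 0 0 -1"

```text
t: 17.55
tcp_pos: [0.6687, -0.1406, 0.0329]
tool_rot: [0.989, 0.151, 0.0, 0.0]
force: [-0.3, 0.5, 1.3]
finger_gap: 0.37
gripper_force: 25.1
```

drive_tool --pt "0 0 0.001 0 0 0 -1" --pt "0 0 0 0 0 0 -1"

```text
t: 17.75
tcp_pos: [0.6687, -0.1406, 0.0328]
tool_rot: [0.989, 0.151, 0.0, 0.0]
force: [-1.5, 0.7, 4.5]
finger_gap: 0.368
gripper_force: 25.6
```

drive_tool --pt "0 0 0.001 0 0 0 -1" --pt "0 0 0 0 0 0 -1"

```text
t: 17.95
tcp_pos: [0.6687, -0.1406, 0.0328]
tool_rot: [0.989, 0.151, 0.0, 0.0]
force: [-3.2, 0.6, 9.7]
finger_gap: 0.37
gripper_force: 26.3
```

The relay seats at the same measured floor height (about 8 mm), so it's down. I'll release it and go to the pinion.

drive_tool --pt "0 0 -0.002 0 0 0 -1" --pt "0 0 0 0 0 0 0.0" --pt "0 0 0 0 0 0 1" --pt "0 0 -0.005 0 0 0 1" --pt "0 0 -0.025 0 0 0 1" --pt "0 0 -0.04 0 0 0 1" --pt "0 0 -0.04 0 0 0 1" --pt "-0.01 -0.03 0 0 0 0 1" --pt "-0.01 -0.04 0 0 0 0 1" --pt "-0.01 -0.04 0 0 0 0 1"

```text
t: 18.95
tcp_pos: [0.6067, -0.0441, 0.1436]
tool_rot: [0.989, 0.15, 0.001, 0.0]
force: [0.6, 0.1, -0.5]
finger_gap: 0.998
gripper_force: 0.0
```

```bash
python3 go.py .6293 .1337 .1 17
python3 - <<'E'
from station import manip
from h import *
O=np.load("pics/side0.npz");S=manip.snapshot("side");np.savez("pics/side3.npz",**S)
for n,s,x,y,lo,hi in(("relay0",O,.376,.291,.03,.042),("relay1",S,.669,-.1415,.036,.052),("relay1top",manip.snapshot("top"),.665,-.137,.036,.052)):
    W=cloud(s).reshape(-1,3);k=(np.hypot(W[:,0]-x,W[:,1]-y)<.03)&(W[:,2]>lo)&(W[:,2]<hi);q=W[k]
    if len(q)>5:print(n,len(q),np.percentile(q[:,2],[10,50,90]).round(4),cv2.minAreaRect((q[:,:2]*1000).astype(np.float32)))
def rect(s,x,y,lo,hi):
    W=cloud(s).reshape(-1,3);k=(np.hypot(W[:,0]-x,W[:,1]-y)<.05)&(W[:,2]>lo)&(W[:,2]<hi);q=W[k];return len(q),np.percentile(q[:,2],[10,50,90,98]).round(4),cv2.minAreaRect((q[:,:2]*1000).astype(np.float32))
print(rect(O,.395,-.294,.023,.034));print(rect(S,.466,-.113,.027,.045))
a=cv2.resize(S["image"][195:285,195:385],(800,379),interpolation=2);cv2.imwrite("pics/g4.png",a[...,::-1])
E
```

```text
t 18.9 tcp [ 0.6067 -0.0441  0.1436] yaw 17.29 tilt [ 0.0014 -0.0001] gap 0.998 gf 0.0 F [ 0.6  0.1 -0.5]
shift [ 0.0744 -0.1631  0.0436] turn z 0.29
relay0 65 [0.0323 0.0356 0.0386] ((376.71527099609375, 289.9814147949219), (32.46590805053711, 33.77055740356445), 50.68552017211914)
relay1 176 [0.0377 0.0433 0.0475] ((670.5111083984375, -142.61651611328125), (33.19429397583008, 35.057044982910156), 16.227642059326172)
relay1top 126 [0.0397 0.0432 0.0476] ((665.9349365234375, -137.4375762939453), (32.37278366088867, 32.63905715942383), 17.477792739868164)
(648, array([0.0244, 0.0285, 0.0307, 0.0314]), ((395.62249755859375, -294.67169189453125), (61.22550964355469, 50.136817932128906), 46.508827209472656))
(441, array([0.0303, 0.0356, 0.0386, 0.0396]), ((466.3973388671875, -113.98634338378906), (50.533451080322266, 62.2570915222168), 31.018508911132812))
```

View pics/g4.png

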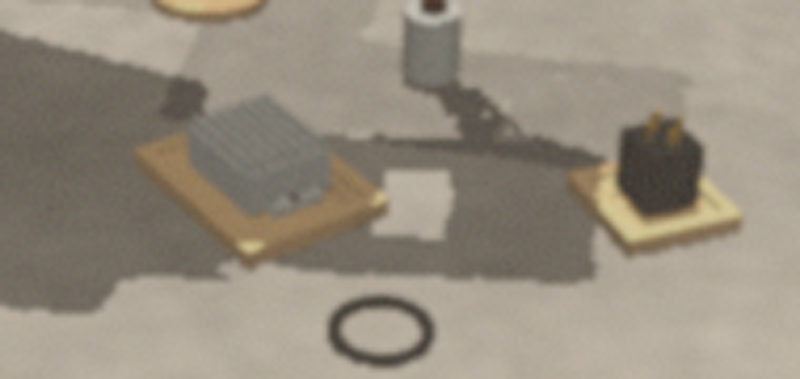

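The module and relay both sit level and centred in their nests: module at about (260,150) in the crop, relay at (660,165). The pinion is next.

drive_tool --pt "0.015 -0.033 0 0 0 0 1" --pt "0.02 -0.044 0 0 0 0 1" --pt "0.02 -0.044 0 0 0 0 1" --pt "0.014 -0.03 0.015 0 0 0 1" --pt "0.0055 -0.0121 0.025 0 0 0 1" --pt "0 0 0.01 0 0 0 1" --pt "0 0 0 0 0 0 1"

```text
t: 19.75
tcp_pos: [0.6285, 0.1328, 0.0911]
tool_rot: [0.988, 0.151, -0.002, 0.0]
force: [-0.4, -0.1, 0.1]
finger_gap: 0.999
gripper_force: 0.0
```

```bash
python3 go.py .6293 .1337 .02 17
```

```text
t 19.8 tcp [0.6285 0.1328 0.0911] yaw 17.40 tilt [-0.004  -0.0007] gap 0.999 gf 0.0 F [-0.4 -0.1  0.1]
shift [ 0.0014 -0.0006  0.071 ] turn z 0.40
```

drive_tool --pt "0.001 -0.0005 0.015 0 0 0 1" --pt "0 0 0.025 0 0 0 1" --pt "0 0 0.02 0 0 0 1" --pt "0 0 0.009 0 0 0 1" --pt "0 0 0.002 0 0 0 1" --pt "0 0 0 0 0 0 -1" --pt "0 0 0 0 0 0 -1" --pt "0 0 0 0 0 0 -1" --pt "0 0 0 0 0 0 -1" --pt "0 0 0 0 0 0 -1" --newtons 50

```text
t: 20.75
tcp_pos: [0.6313, 0.1343, 0.0239]
tool_rot: [0.989, 0.151, 0.001, 0.0]
force: [-0.5, -0.6, 6.0]
finger_gap: 0.608
gripper_force: 51.4
```

```bash
python3 go.py .4447 .1074 .12 17
```

```text
t 20.8 tcp [0.6313 0.1343 0.0239] yaw 17.36 tilt [0.0025 0.0002] gap 0.608 gf 51.4 F [-0.5 -0.6  6. ]
shift [-0.1859 -0.03   -0.0966] turn z 0.36
```

The grip only catches the top of the drum, so I'll regrip 5 mm lower.

drive_tool --pt "0 0 0 0 0 0 1" --pt "0 0 0 0 0 0 1" --pt "-0.0015 0 0.004 0 0 0 1" --pt "0 0 0.003 0 0 0 1" --pt "0 0 0 0 0 0 -1" --pt "0 0 0 0 0 0 -1" --pt "0 0 0 0 0 0 -1" --pt "0 0 0 0 0 0 -1" --pt "0 0 0 0 0 0 -1"

```text
t: 21.65
tcp_pos: [0.629, 0.1336, 0.0152]
tool_rot: [0.989, 0.151, 0.0, 0.0]
force: [-0.1, -1.4, 3.4]
finger_gap: 0.621
gripper_force: 52.6
```

```bash
python3 go.py .4447 .1074 .12 17
```

```text
t 21.6 tcp [0.629  0.1336 0.0152] yaw 17.38 tilt [ 0.0001 -0.0003] gap 0.621 gf 52.6 F [-0.1 -1.4  3.4]
shift [-0.1837 -0.0301 -0.1048] turn z 0.38
```

drive_tool --pt "0 0 -0.015 0 0 0 -1" --pt "0 0 -0.03 0 0 0 -1" --pt "0 0 -0.035 0 0 0 -1" --pt "-0.015 -0.002 -0.02 0 0 0 -1" --pt "-0.03 -0.005 0 0 0 0 -1" --pt "-0.04 -0.007 0 0 0 0 -1" --pt "-0.04 -0.007 0 0 0 0 -1" --pt "-0.035 -0.006 0 0 0 0 -1" --pt "-0.02 -0.003 0 0 0 0 -1" --pt "-0.004 0 0 0 0 0 -1"

```text
t: 22.65
tcp_pos: [0.4407, 0.1075, 0.1153]
tool_rot: [0.989, 0.151, -0.002, -0.0]
force: [-0.2, 0.3, -2.6]
finger_gap: 0.619
gripper_force: 53.3
```

```bash
python3 go.py .4447 .1074 .0232 17
python3 - <<'E'
from h import *
for n in("side","top"):
    s=np.load(f"pics/{n}0.npz");W=cloud(s).reshape(-1,3);k=(np.hypot(W[:,0]-.445,W[:,1]-.107)<.03)&(W[:,2]>.02)&(W[:,2]<.06);q=W[k];print(n,len(q),np.median(q,0).round(4),q.max(0).round(4),q.min(0).round(4))
E
```

```text
t 22.6 tcp [0.4407 0.1075 0.1153] yaw 17.37 tilt [-0.0042  0.0002] gap 0.619 gf 53.3 F [-0.2  0.3 -2.6]
shift [0.0042 0.0014 0.0921] turn z 0.37
side 43 [0.4459 0.1039 0.0364] [0.449  0.1105 0.0499] [0.4408 0.098  0.0208]
top 12 [0.4398 0.11   0.0468] [0.4452 0.1147 0.0545] [0.4367 0.1065 0.0361]
```

drive_tool --pt "0.003 0.001 0 0 0 0 -1" --pt "0 0 0.015 0 0 0 -1" --pt "0 0 0.025 0 0 0 -1" --pt "0 0 0.015 0 0 0 -1" --pt "0 0 0 0 0 0 -1"

```text
t: 23.15
tcp_pos: [0.4496, 0.1073, 0.0584]
tool_rot: [0.989, 0.151, 0.0, -0.0]
force: [-0.6, -0.3, -2.3]
finger_gap: 0.621
gripper_force: 53.4
```

```bash
python3 go.py .4447 .1074 .0232 17
```

```text
t 23.1 tcp [0.4496 0.1073 0.0584] yaw 17.35 tilt [0.0001 0.0001] gap 0.621 gf 53.4 F [-0.6 -0.3 -2.3]
shift [-0.0046 -0.0016  0.0352] turn z 0.35
```

drive_tool --pt "-0.003 -0.001 0 0 0 0 -1" --pt "-0.0015 -0.0005 0.005 0 0 0 -1" --pt "0 0 0.015 0 0 0 -1" --pt "0 0 0.01 0 0 0 -1" --pt "0 0 0.004 0 0 0 -1" --pt "0 0 0 0 0 0 -1" --pt "0 0 0 0 0 0 -1"

```text
t: 23.85
tcp_pos: [0.443, 0.1074, 0.0261]
tool_rot: [0.989, 0.151, 0.0, 0.0]
force: [0.1, 0.2, -2.8]
finger_gap: 0.614
gripper_force: 53.4
```

drive_tool --pt "0 0 0.001 0 0 0 -1" --pt "0 0 0 0 0 0 -1"

```text
t: 24.05
tcp_pos: [0.443, 0.1074, 0.0252]
tool_rot: [0.989, 0.151, 0.0, 0.0]
force: [0.4, -0.3, -3.0]
finger_gap: 0.62
gripper_force: 53.4
```

drive_tool --pt "0 0 0.0015 0 0 0 -1" --pt "0 0 0 0 0 0 -1"

```text
t: 24.25
tcp_pos: [0.4428, 0.1074, 0.0235]
tool_rot: [0.989, 0.151, 0.0, 0.0]
force: [0.3, -0.7, -3.1]
finger_gap: 0.616
gripper_force: 53.4
```

drive_tool --pt "0 0 0.001 0 0 0 -1" --pt "0 0 0 0 0 0 -1"

```text
t: 24.45
tcp_pos: [0.4429, 0.1074, 0.0232]
tool_rot: [0.989, 0.151, 0.0, 0.0]
force: [-0.8, -0.7, 4.8]
finger_gap: 0.616
gripper_force: 54.1
```

The pinion is down on its base: it touched exactly at the predicted height. I'll release and retreat.

drive_tool --pt "0 0 -0.001 0 0 0 -1" --pt "0 0 0 0 0 0 0.3" --pt "0 0 0 0 0 0 1" --pt "0 0 0 0 0 0 1" --pt "0 0 -0.015 0 0 0 1" --pt "0 0 -0.03 0 0 0 1" --pt "0 0 -0.045 0 0 0 1" --pt "0 0 -0.045 0 0 0 1" --pt "0 0 -0.045 0 0 0 1" --pt "-0.02 0 -0.03 0 0 0 1"

```text
t: 25.45
tcp_pos: [0.4271, 0.1015, 0.2369]
tool_rot: [0.988, 0.151, 0.004, 0.001]
force: [0.0, 0.4, 0.2]
finger_gap: 1.0
gripper_force: 0.0
```

```bash
python3 go.py .669 -.141 .25 17
python3 - <<'E'
from station import manip
from h import *
T=manip.snapshot("top");S=manip.snapshot("side");np.savez("pics/side4.npz",**S)
O=np.load("pics/side0.npz")
def fit(s,x,y,r,lo,hi):
    W=cloud(s).reshape(-1,3);k=(np.hypot(W[:,0]-x,W[:,1]-y)<r)&(W[:,2]>lo)&(W[:,2]<hi);q=W[k];p=(q[:,:2]*1000).astype(np.float32)
    return len(q),np.percentile(q[:,2],[50,90,98]).round(4),np.round(cv2.minAreaRect(p)[0],1),np.round(cv2.minAreaRect(p)[1],1),np.round(cv2.minEnclosingCircle(p)[0],1)
print("pinion0",fit(O,.63,.133,.038,.034,.044));print("pinion1",fit(S,.445,.107,.038,.042,.056))
print("cap0",fit(O,.547,-.361,.04,.022,.065));print("cap1",fit(S,.549,.341,.04,.026,.07))
print("mod0",fit(O,.395,-.294,.05,.023,.034));print("mod1",fit(S,.466,-.113,.05,.027,.045))
print("can0",fit(O,.568,.003,.03,.03,.055),"can1",fit(S,.568,.003,.03,.03,.055))
print("plug0",fit(O,.51,.233,.045,.008,.022),"plug1",fit(S,.51,.233,.045,.008,.022))
# block-face heights: bottom visible edge of module front faces in nest, rim vs floor pixels
cv2.imwrite("pics/g5.png",cv2.resize(S["image"][130:300,180:390],(741,600),interpolation=2)[...,::-1])
E
```

```text
t 25.4 tcp [0.4271 0.1015 0.2369] yaw 17.40 tilt [ 0.0084 -0.    ] gap 1.000 gf 0.0 F [0.  0.4 0.2]
shift [ 0.1585  0.3038 -0.0111] turn z 0.40
pinion0 (87, array([0.0379, 0.0403, 0.0412]), array([631.3, 132.6]), array([39.3, 43.7]), array([630.4, 134.2]))
pinion1 (107, array([0.0463, 0.0482, 0.0493]), array([446. , 105.3]), array([40.9, 42.8]), array([444.3, 105.1]))
cap0 (894, array([0.0397, 0.0574, 0.0591]), array([ 547.7, -363.4]), array([58., 53.]), array([ 547.5, -361.4]))
cap1 (237, array([0.0431, 0.0603, 0.0622]), array([550. , 332.6]), array([52.6, 50.1]), array([550.7, 335.8]))
mod0 (648, array([0.0285, 0.0307, 0.0314]), array([ 395.6, -294.7]), array([61.2, 50.1]), array([ 394.9, -294.2]))
mod1 (442, array([0.0358, 0.0383, 0.0392]), array([ 466.4, -114.5]), array([49.5, 60.6]), array([ 466.3, -113.7]))
can0 (129, array([0.0411, 0.0467, 0.0487]), array([570.1,   1.3]), array([31.3, 31.9]), array([570.9,   3.3])) can1 (131, array([0.0411, 0.0471, 0.0488]), array([570.1,   1.6]), array([31.2, 31.2]), array([571.9,   3.1]))
plug0 (72, array([0.0147, 0.0181, 0.019 ]), array([510.6, 232.9]), array([71. , 18.8]), array([510.2, 233.1])) plug1 (75, array([0.0149, 0.018 , 0.0186]), array([511. , 234.1]), array([72.2, 18.6]), array([513.1, 233.3]))
```

View pics/g5.png

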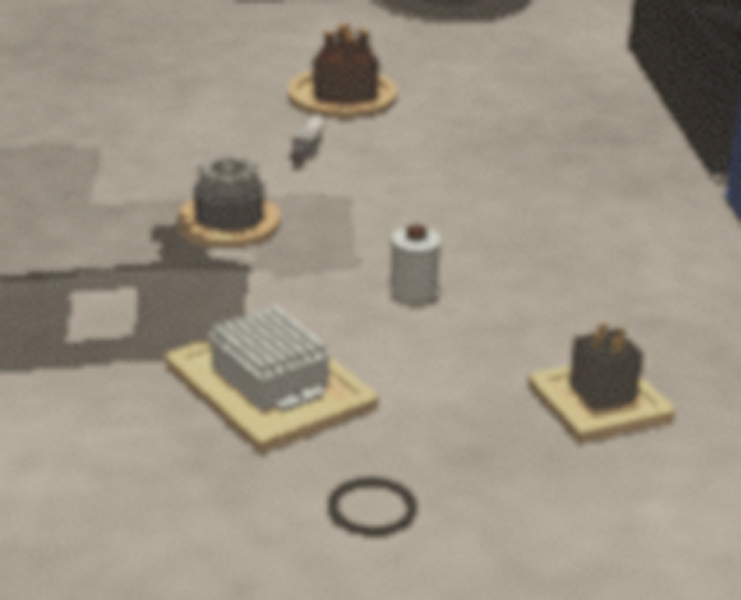

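All four parts are upright, centred and at rest. The can and plug read within about 1.5 mm of where they started, and the arm is clear. I'll hand in.

```bash
python3 -c "
from station import manip
print(manip.sign_off())"
```

```text
the job is handed in; nothing more can be done
None
```

I handed the job in at about 25 s, with all four parts upright in their holders and the can and plug where they were; the one doubt is that both rectangular nest floors measured about 8 mm, not the stated 4 mm, so the module and relay, though fully down, sit right at the 8 mm limit, and the sign-off gave no verdict.

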